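# Raise the brazing enclosure sash to its working-height marker

## Task

Get the brazing enclosure ready for work: first press the green start button of its extractor, leaving the red stop button alone. Then push the enclosure's sliding window up with the fingertips from beneath its yellow lip until the lip is level with the pointer of the red marker on the post, and leave it standing there. Do not pinch the lip, and do not disturb the loose parts and tools on the bench.

Things in the scene. Friction and masses are not known exactly. Their poses are not given: they have to be found in the camera images.
- hood: Brazing enclosure, 500 mm wide, 260 deep, 700 high, bolted to the bench, facing the robot. Its front is a vertical sliding window, the sash (410 x 300 mm, clear pane in an aluminium frame). Origin: on the bench, middle of the front face of its posts and base. Axes: x level into the enclosure (away from the worker), y along its front to the left, z up.
- lip (a point): Middle of the front edge of the sash's yellow lip, half-way up its 12 mm thickness; rides with the sash, axes as the hood. The lip is a level shelf 400 mm long at the sash's foot, jutting 35 mm out from the hood's front face. Its flat underside is 6 mm below this point; its front 10 mm is only 7 mm thick. Below it is free space, so a finger slanting forward and down can go under its edge.
- sash (a joint): Height of the sash above its closed position in m: 0 closed (lip underside 100 mm above the bench), 0.22 fully up; grows as it rises. Two brass weights on cords beside the front posts balance it: it takes about 2 to 6 N to push up and stays wherever it is left.
- mark (a point): Tip of the red marker's pointer, half-way up its 5 mm thickness. The marker is a red clamp (44 x 34 x 16 mm) fixed on the hood's right-hand (-y) front post at the working height (190 to 290 mm above the bench); its pointer runs forward past the right-hand end of the lip, 3 mm from it. The lip is level with it when this point and lip have the same height. Axes as the hood.
- start_button_top (a point): Centre of the top face of the green start button (28 mm across, faces up, 70 mm above the bench) on the extractor's yellow start/stop box (75 x 155 x 48 mm, fixed to the bench in front of the hood, left or right). Its top stands 10 mm above a black collar 44 mm across. The red stop button, of the same shape, is 74 mm away along this point's -y axis.
- start_button (a joint): Travel of the green start button in m: 0 up, 0.006 fully down; sprung, about 5 N to the bottom, returns by itself.
- stop_button (a joint): Travel of the red stop button in m, same spring. Not to be pressed.
- bb_shell: Steel tube, 40 mm across, 68 mm tall, standing in the red parts tray (120 x 160 x 30 mm, fixed to the bench on the side opposite the start/stop box). Origin at its centre. Bystander.
- lug: Brass frame lug, about 50 x 34 x 54 mm, in the same tray. Origin at the middle of its underside. Bystander.
- flux_jar: White jar with blue cap, 64 mm across, 62 mm tall, on the bench in front of the enclosure. Origin at the middle of its underside. Bystander.
- degreaser: White bottle with red cap, 64 mm across, 180 mm tall, left of the enclosure. Origin at the middle of its underside. Bystander.
- brush: Brush lying on the right of the bench, 200 mm long. Origin under its middle. Bystander.
- hammer: Hammer, 260 mm long, lying on the right of the bench. Origin under its middle. Bystander.
- head_tube: Steel tube, 36 mm across, 130 mm tall, standing on the left of the bench. Origin at its centre. Bystander.

How it is judged:
By the outcome, as a careful person would: the job done as asked, in the order asked, and still so for the second after the job is handed in, with the robot touching nothing.
It also fails if it takes over 56 s, if anything falls off the work surface, if the arm or the gripper's body presses on something with over 40 N, if the wrist force passes 120 N, or if a joint passes its speed limit or range.

## Robot

A 7-joint arm with a two-finger parallel gripper is mounted at the origin on the work surface. World frame = base frame: x ahead of the robot, y to its left, z up, the work surface at z = 0. Lengths are in m, angles in degrees, forces in N, time in s.
With the tool pointing down it reaches from about 0.425 to 1.025 m from the base axis. Payload 9.4 kg.
Tool frame: the origin (TCP) lies on the front face of the gripper's body, between the roots of the fingers; the fingertips stand 84 mm ahead of it and the grasp point (between the pads) lies 65 mm ahead of it; z points along the fingers, y is the direction in which the jaws open and shut (so a half turn about z gives the same grasp; the last joint's range is limited). The gripper opens to 93 mm and grips with 3 to 60 N. Pads are 15 mm wide; open, the fingers measure 128 mm over their backs; the gripper's body (75 mm by 188 mm) begins 65 mm behind the grasp point.
Start: joints at [-76.587, 34.337, -0.143, 91.639, 0.103, 54.024, -4.572], TCP at [0.222, 0.69, 0.303] pointing down, gripper open.
Joint ranges: [-147.43, 147.43], [-19.82, 112.94], [-74.19, 73.91], [6.32, 146.72], [-59.91, 239.91], [6.04, 106.73], [-150.56, 150.56]. Speed limits (degrees/s): [127.2, 127.2, 172.46, 172.46, 180, 180, 180].

## Interface

Orientations are given as [roll, pitch, yaw] about the fixed x, y, z axes, in that order (R = Rz(yaw) Ry(pitch) Rx(roll)).
In Python, from plant import state, capture, finish_job, boxes_of, regions_of, tip_of gives the robot as it stands. The module is installed in compiled form; this text tells all that it offers.
- The arm moves only by the tool step_arm, never from a script. Its argument "targets" is text: rows parted by semicolons, each of 7 numbers parted by spaces: the turn, a rotation vector about the world's x, y, z in degrees, then the shift along the world's x, y, z in m, then the closure in counts, from 0 (fully open) to 255 (shut). A call has exactly 10 rows; each row is the pose to reach, as a shift and turn from the pose commanded when the call began; what a row does not reach only later rows make up. A row lasts 1/8 s, in which the tool goes at most 62.5 mm and 10.7 degrees, less where a joint would pass 70% of its speed; a pose out of reach is approached as far as the arm can. A call with a gripper value outside its range is refused whole. The fingers move at their own pace and stop on an object; "grip_force" is the grip in N (left out, the last holds). Time passes only in rows, so rows that repeat a pose let the fingers close, or fill a call up. It gives the time, the measured TCP pose, the force and the opening at its end, in the units of the state.
- state(): the state, without advancing time (a new reading comes with each control period).
- capture(name): name is "scene" or "top" or "wrist"; returns a dict with "frame" (480x640x3 uint8, red, green, blue), "intrinsics" (3x3 intrinsics, pixels), "rvec" (rotation vector, rad) and "tvec" (3), from world to camera coordinates, as OpenCV has them; the wrist camera has in their place "mount" (4x4, takes a point from camera to tool coordinates, whose origin is the TCP and whose axes are the flange's). Camera axes: x right, y down, z forward; pixel columns grow to the right and rows downward; lengths in m; the calibration is good to about 2 mm. A picture is of the moment at which its call begins: read the wrist's pose just before it. There is no depth.
- finish_job(): hands the job in, once; it reports no verdict.
Trained networks look in the newest picture that a camera, given by its name, has taken for a name from the list of things; names that differ only in an ending like _2 or _b are one class to them, and where a whole thing is asked for, a point or a joint stands for the part that bears it (a point fixed in the world has none). Each returns a list of dicts, best first, with "conf" (0 to 1); they miss things now and then, are a little off and sometimes report something else, mostly with a low value. They report only what shows in the picture. A call takes as long as a camera call.
- boxes_of(name, camera): "box" ([left, top, width, height] in pixels, round what is visible of it).
- regions_of(name, camera): "mask" (480x640 bool, what is visible of it) and "box" ([left, top, width, height] in pixels, round what is visible of it).
- tip_of(name, camera): "point" ([column, row] in pixels: a listed point, or the origin of a listed thing).
The state is a dict: "time_s": time; "qpos": joint angles; "qd": joint speeds; "joint_efforts": joint torques, N m; "ee_pos": TCP position; "eef_rot": TCP orientation; "ft_force": force on the tool from outside, world axes, zero at the start; "wrist_torque": the same for the moment, N m; "opening": finger opening in m.
Only numpy, scipy, OpenCV 4.12 (cv2) and the standard library are available. Lean on these libraries where they do the work, as an engineer would, in place of code of your own. Each camera call takes 0.05 s, during which the arm holds its last target.

## Working session

There is one attempt and no reset: what is moved stays moved. The work goes in short steps, Python scripts to look and compute and a tool call to move; the robot and the scene stay as the last step left them, time stands still between calls to the robot, and variables do not carry over. Pictures are saved under pics/ and viewed, and the job is handed in when it is done.

Besides the shell and the picture viewer there is one more tool, called after "Request:" as a command line: name --argument value ..., lists and objects as JSON in quotes. step_arm: Moves the arm, as the interface text tells. Its arguments: {"type":"object","properties":{"targets":{"type":"string"},"grip_force":{"type":"number"}},"required":["targets"]}

```bash
mkdir -p pics; cat > h.py <<'E'
import numpy as np, cv2
from plant import *
def ray(c,px):
    R,_=cv2.Rodrigues(np.array(c["rvec"],float)); t=np.array(c["tvec"],float).ravel()
    p=cv2.undistortPoints(np.array([[px]],float),np.array(c["intrinsics"],float),None).ravel()
    d=R.T@np.array([p[0],p[1],1]); return -R.T@t,d/np.linalg.norm(d)
def atz(c,px,z):
    o,d=ray(c,px); return o+d*(z-o[2])/d[2]
def tri(rs):
    A=0;b=0
    for o,d in rs:
        P=np.eye(3)-np.outer(d,d);A=A+P;b=b+P@o
    x=np.linalg.solve(A,b); return x,[np.linalg.norm((np.eye(3)-np.outer(d,d))@(x-o)) for o,d in rs]
def proj(c,X):
    return cv2.projectPoints(np.array(X,float).reshape(-1,1,3),np.array(c["rvec"],float),np.array(c["tvec"],float),np.array(c["intrinsics"],float),None)[0].reshape(-1,2)
def save(c,n): cv2.imwrite("pics/"+n+".png",c["frame"][:,:,::-1])
E
python3 - <<'E'
from h import *
print(state())
C={n:capture(n) for n in("scene","top")}
import pickle;pickle.dump(C,open("C0.pkl","wb"))
for n in C:
    save(C[n],n+"0"); print(n,ray(C[n],(320,240)))
pts={}
for k in["hood","lip","mark","start_button_top","bb_shell","lug","flux_jar","degreaser","brush","hammer","head_tube"]:
    r=[]
    for n in C:
        try:
            q=tip_of(k,n); 
            print(k,n,[(np.round(a["point"],1).tolist(),round(a["conf"],2)) for a in q[:2]])
            if q: r.append(ray(C[n],q[0]["point"]))
        except Exception as e: print(k,n,e)
    if len(r)==2: print("   tri",*[np.round(v,4) for v in tri(r)])
E
```

```text
{'time_s': 0.0, 'qpos': array([-76.58718591,  34.38671501,  -0.14382985,  91.67924235,
         0.10205048,  54.02530492,  -4.57291613]), 'qd': array([-0.01273848,  0.02974147,  0.05980173,  0.02575974, -0.10641949,
        0.04706205,  0.00500466]), 'joint_efforts': array([-4.84750180e-04, -7.65064859e+01,  1.49726953e+00, -2.52347606e+01,
       -5.25082578e-02,  1.70243788e-02,  1.32617220e-04]), 'ee_pos': array([0.22163083, 0.68992358, 0.30184316]), 'eef_rot': array([-1.79909254e+02,  8.52211159e-03,  1.62193049e+02]), 'ft_force': array([0.14086569, 0.41830681, 0.06692232]), 'wrist_torque': array([-0.00670432,  0.06438125, -0.01610757]), 'opening': 0.09298232115291076}
scene (array([0.54951665, 0.27996904, 1.21300709]), array([-0.03448647, -0.32385596, -0.94547766]))
top (array([ 0.42845683, -0.07289621,  1.49005663]), array([ 0.05456097, -0.00399161, -0.99850246]))
hood scene [([312.2, 309.0], 0.84)]
hood top [([278.3, 221.9], 0.6)]
   tri [0.5635 0.0632 0.0203] [0.0031 0.0031]
lip scene [([321.0, 298.1], 0.77)]
lip top [([274.6, 228.3], 0.83)]
   tri [0.5344 0.0625 0.1394] [0.0
[... 549 characters left out ...]
024]
flux_jar scene [([369.4, 276.9], 0.9), ([318.3, 297.5], 0.7)]
flux_jar top [([296.5, 274.2], 0.53)]
   tri [ 0.3898 -0.0012  0.0068] [0.0034 0.0034]
degreaser scene [([310.5, 468.1], 0.76), ([368.4, 274.9], 0.71)]
degreaser top [([167.7, 203.3], 0.57)]
   tri [ 0.6312  0.4591 -0.0442] [0.0015 0.0015]
brush scene [([335.7, 138.6], 0.76)]
brush top [([430.0, 281.0], 0.61)]
   tri [ 0.3908 -0.4498  0.0148] [0.0105 0.0105]
hammer scene [([307.9, 104.8], 0.91), ([320.9, 296.6], 0.62)]
hammer top [([477.5, 256.3], 0.63)]
   tri [ 0.4657 -0.6164 -0.0189] [0.0014 0.0014]
head_tube scene [([402.6, 451.8], 0.54)]
head_tube top [([153.6, 263.2], 0.51)]
   tri [0.4164 0.4342 0.1361] [0.0039 0.0039]
```

View pics/scene0.png

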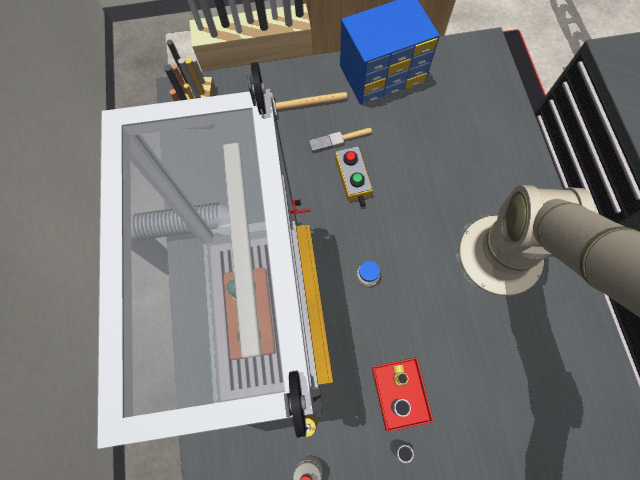

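View pics/top0.png

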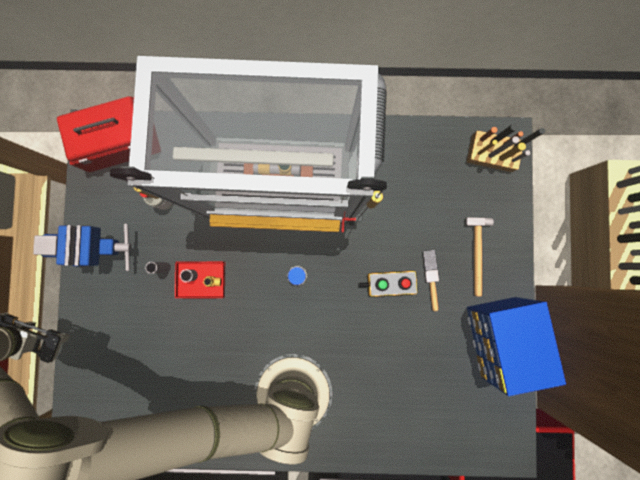

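The scene view shows green at (358,179) and red at (350,157). The lip runs (305,225)–(325,383), and the red marker is near (300,210). In the top view green is at (383,284), the lip front edge runs (210,226)–(341,231), and the marker is near (349,222). I'll zoom in to measure these.

```bash
python3 - <<'E'
from h import *
import pickle;C=pickle.load(open("C0.pkl","rb"))
def crop(n,x,y,w,h,s): 
    return cv2.resize(C[n]["frame"][y:y+h,x:x+w,::-1],None,fx=s,fy=s,interpolation=cv2.INTER_CUBIC)
cv2.imwrite("pics/a1.png",crop("scene",270,180,80,60,10))
cv2.imwrite("pics/a2.png",crop("top",320,200,80,60,10)[:600])
cv2.imwrite("pics/a3.png",crop("top",190,190,80,60,10))
cv2.imwrite("pics/a4.png",crop("scene",280,350,80,60,10))
for n in C:
    f=C[n]["frame"].astype(int);r,g,b=f[...,0],f[...,1],f[...,2]
    for nm,m in(("green",(g>1.6*r)&(g>1.5*b)&(g>70)),("red",(r>2.2*g)&(r>2.2*b)&(r>90))):
        k,l,s,c=cv2.connectedComponentsWithStats(m.astype(np.uint8))
        for i in range(1,k):
            if s[i,4]>20: print(n,nm,s[i],c[i].round(1),atz(C[n],c[i],.07).round(4))
E
```

```text
scene green [353 173   9  10  72] [357.  177.6] [ 0.3703 -0.2807  0.07  ]
scene red [534  69  12  27  33] [539.4  82.1] [-0.2536 -0.5048  0.07  ]
scene red [346 152  10   9  71] [350.3 155.8] [ 0.3758 -0.3542  0.07  ]
scene red [290 198  20  16  79] [297.2 208.2] [ 0.5554 -0.2164  0.07  ]
scene red [ 372  358   61   74 2573] [401.9 394.7] [0.3771 0.3207 0.07  ]
scene red [300 476  12   4  35] [305.4 477.8] [0.64   0.4606 0.07  ]
top green [378 280  10   9  71] [382.3 284.2] [ 0.3688 -0.281   0.07  ]
top red [  57   97   76   68 3383] [ 96.9 130.3] [0.8524 0.6654 0.07  ]
top red [342 217  14  15  59] [346.5 221.5] [ 0.5678 -0.163   0.07  ]
top red [ 175  261   50   37 1415] [199.3 279.7] [0.3696 0.3067 0.07  ]
top red [401 279  10   9  69] [405.3 282.9] [ 0.3747 -0.3544  0.07  ]
top red [536 426  39  54 281] [558.  436.7] [-0.091 -0.833  0.07 ]
top red [459 476   6   4  24] [461.5 477.5] [-0.2221 -0.5333  0.07  ]
```

View pics/a1.png

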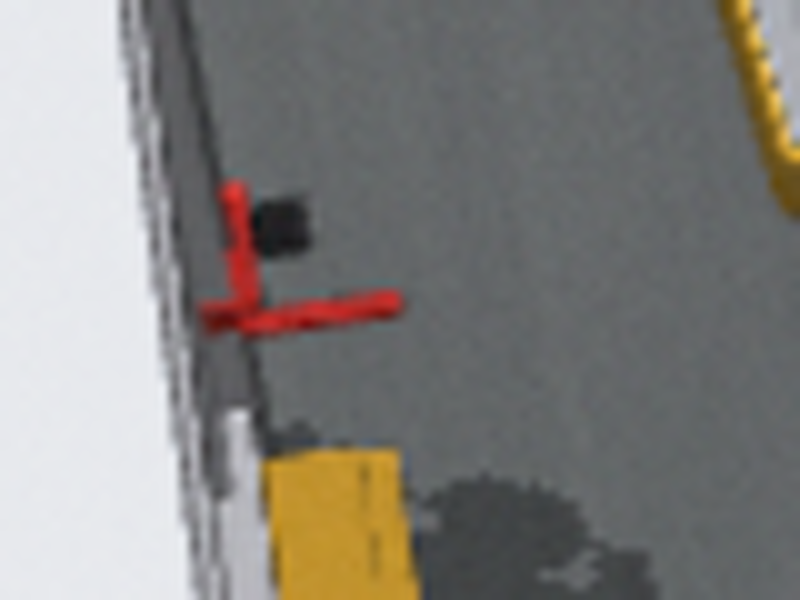

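View pics/a2.png

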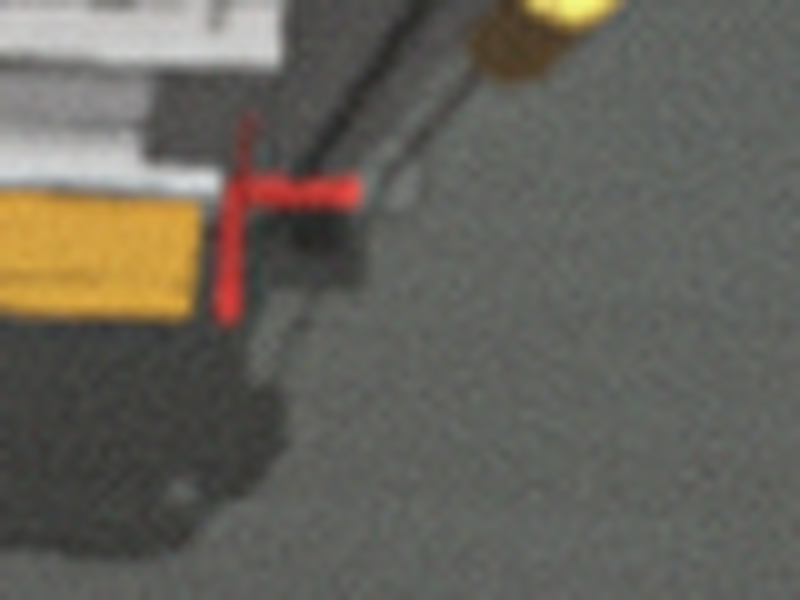

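View pics/a3.png

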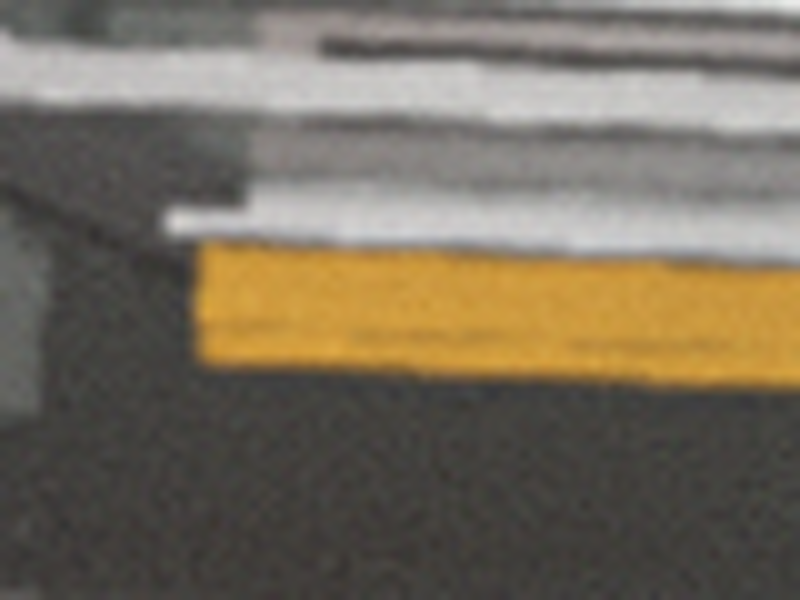

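View pics/a4.png

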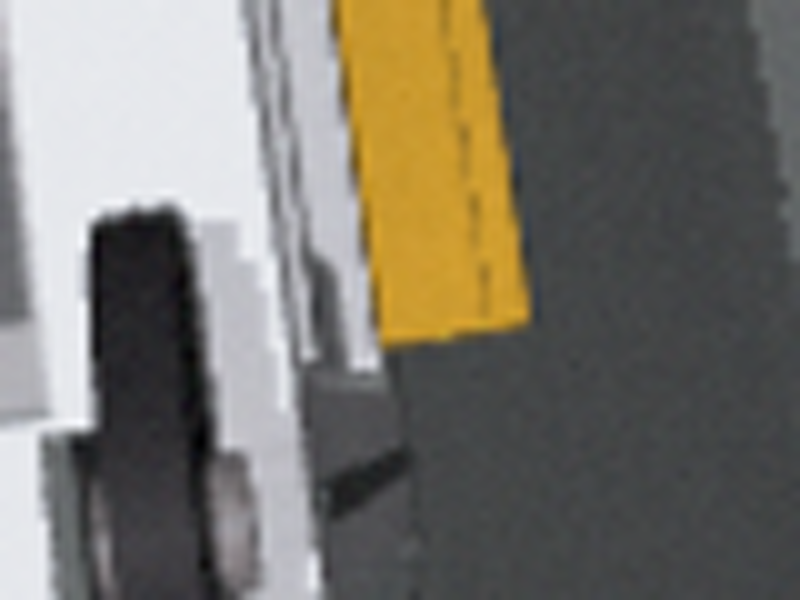

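```bash
python3 - <<'E'
from h import *
import pickle;C=pickle.load(open("C0.pkl","rb"))
P={"lipR":((309.6,224.4),(339.0,231.5)),"lipL":((332.5,382.0),(209.8,225.8)),"mark":((309.8,209.7),(342.3,231.8)),"green":((357.,177.6),(382.3,284.2)),"red":((350.3,155.8),(405.3,282.9))}
X={}
for k,(a,b) in P.items():
    X[k],e=tri([ray(C["scene"],a),ray(C["top"],b)]);print(k,X[k].round(4),np.round(e,4))
d=X["lipL"]-X["lipR"];print(np.linalg.norm(d),np.degrees(np.arctan2(-d[0],d[1])))
E
```

```text
lipR [ 0.5299 -0.1362  0.1367] [0. 0.]
lipL [0.5398 0.2631 0.1357] [0.0009 0.0009]
mark [ 0.5239 -0.1421  0.219 ] [0.0008 0.0008]
green [ 0.3694 -0.2814  0.0682] [0.0007 0.0007]
red [ 0.3751 -0.3549  0.0685] [0.0006 0.0006]
0.3993913713560854 -1.42252111721143
```

Request:
step_arm --targets "0 0 2 0.030 -0.050 0 255;0 0 4 0.060 -0.100 0 255;0 0 6 0.090 -0.150 0 255;0 0 8 0.120 -0.200 0 255;0 0 10 0.150 -0.250 0 255;0 0 12 0.180 -0.300 0 255;0 0 14 0.205 -0.350 0 255;0 0 16 0.215 -0.410 0 255;0 0 16.5 0.220 -0.470 0 255;0 0 16.5 0.220 -0.530 0 255"

```text
time_s: 2.45
ee_pos: [0.4421, 0.1583, 0.3029]
eef_rot: [180.0, 0.1, 178.7]
ft_force: [0.6, -1.0, 0.1]
opening: 0.0013
```

Request:
step_arm --targets "0 0 0 0.005 -0.055 0 255;0 0 0 0.005 -0.110 0 255;0 0 0 0.005 -0.165 0 255;0 0 0 0.000 -0.220 0 255;0 0 0 -0.010 -0.275 0 255;0 0 0 -0.025 -0.330 0 255;0 0 0 -0.045 -0.385 0 255;0 0 0 -0.073 -0.440 0 255;0 0 0 -0.073 -0.441 -0.030 255;0 0 0 -0.073 -0.441 -0.060 255"

```text
time_s: 3.7
ee_pos: [0.3684, -0.282, 0.2425]
eef_rot: [-179.9, 0.1, 178.5]
ft_force: [-0.1, 0.0, 0.2]
opening: 0.0004
```

```bash
python3 - <<'E'
from h import *
s=state();print(s["qpos"].round(1),s["ee_pos"].round(4))
c=capture("wrist");save(c,"w1");print(c["mount"].round(3),c["intrinsics"])
c=capture("scene");save(c,"s1")
E
```

```text
[ 27.8  22.1   3.4 128.7  -2.7  29.1 121.9] [ 0.3684 -0.282   0.2425]
[[-0.001 -0.963 -0.269  0.075]
 [ 1.    -0.001 -0.    -0.001]
 [-0.    -0.269  0.963 -0.082]
 [ 0.     0.     0.     1.   ]] [[340.99894445   0.         328.7521754 ]
 [  0.         340.99894445 239.5075141 ]
 [  0.           0.           1.        ]]
```

View pics/w1.png

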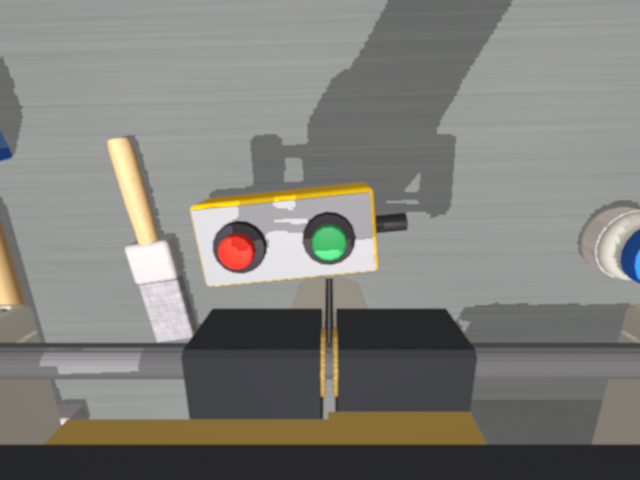

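View pics/s1.png

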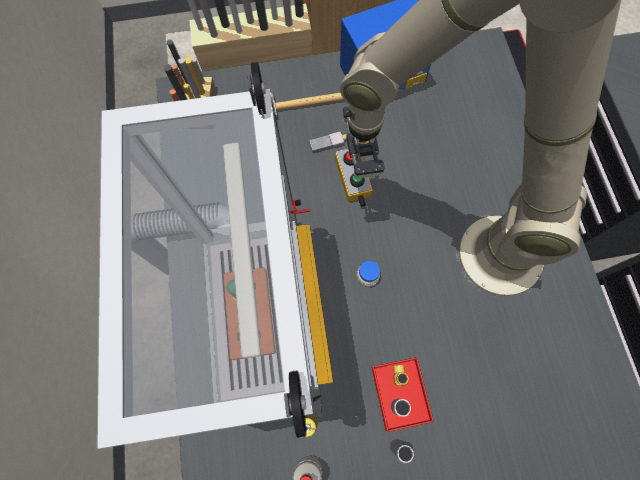

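The wrist view has green at (329,243) and red at (236,251). The gripper is shut above the box, with the jaws along the box. I'll check the button position against the wrist view before pressing.

```bash
cat >> h.py <<'E'
from scipy.spatial.transform import Rotation as Ro
def wray(c,s,px):
    R=Ro.from_euler("xyz",s["eef_rot"],degrees=True).as_matrix(); M=np.array(c["mount"])
    p=cv2.undistortPoints(np.array([[px]],float),np.array(c["intrinsics"],float),None).ravel()
    d=R@M[:3,:3]@np.array([p[0],p[1],1]); return R@M[:3,3]+s["ee_pos"],d/np.linalg.norm(d)
def wproj(c,s,X):
    R=Ro.from_euler("xyz",s["eef_rot"],degrees=True).as_matrix(); M=np.array(c["mount"])
    T=np.eye(4);T[:3,:3]=R;T[:3,3]=s["ee_pos"]; W=np.linalg.inv(T@M)
    q=(W[:3,:3]@np.atleast_2d(X).T).T+W[:3,3]; p=(np.array(c["intrinsics"])@q.T).T; return p[:,:2]/p[:,2:]
E
python3 - <<'E'
from h import *
s=state();c=capture("wrist")
for p in((329,243),(236,251)):
    o,d=wray(c,s,p);print((o+d*(.07-o[2])/d[2]).round(4))
E
```

```text
[ 0.3655 -0.2808  0.07  ]
[ 0.3702 -0.3533  0.07  ]
```

Request:
step_arm --targets "0 0 0 0 0.001 -0.040 255;0 0 0 0 0.001 -0.075 255;0 0 0 0 0.001 -0.085 255;0 0 0 0 0.001 -0.089 255;0 0 0 0 0.001 -0.091 255;0 0 0 0 0.001 -0.093 255;0 0 0 0 0.001 -0.094 255;0 0 0 0 0.001 -0.095 255;0 0 0 0 0.001 -0.0955 255;0 0 0 0 0.001 -0.0955 255"

```text
time_s: 5.1
ee_pos: [0.3691, -0.2799, 0.1482]
eef_rot: [-180.0, 0.1, 178.7]
ft_force: [-0.5, 2.0, 19.3]
opening: 0.0005
```

The force reads 19 N and the fingertips are at 0.064, so the start button is bottomed. Next I'll retract and swing round to the lip, with a half turn so the camera ends up above the fingers.

Request:
step_arm --targets "0 0 0 0 0 0.05 255;0 0 0 0 0 0.10 255;0 0 -10 0 0 0.155 255;0 0 -20 0.015 0.05 0.163 255;0 0 -30 0.03 0.105 0.163 255;0 0 -40 0.045 0.16 0.163 255;0 0 -50 0.055 0.215 0.163 255;0 0 -60 0.062 0.27 0.163 255;0 0 -70 0.062 0.32 0.163 255;0 0 -80 0.062 0.341 0.163 255"

```text
time_s: 6.35
ee_pos: [0.4306, 0.0637, 0.3101]
eef_rot: [-180.0, -0.0, 102.0]
ft_force: [-0.6, -0.6, 0.5]
opening: 0.0004
```

Request:
step_arm --targets "0 0 -10 0 0 0 255;0 0 -20 0 0 0 255;0 0 -30 0 0 0 255;0 0 -40 0 0 0 255;0 0 -50 0 0 0 255;0 0 -60 0 0 0 255;0 0 -70 0 0 0 255;0 0 -80 0 0 0 255;0 0 -90 0 0 0 255;0 0 -100 0 0 0 255"

```text
time_s: 7.6
ee_pos: [0.4306, 0.0611, 0.3102]
eef_rot: [180.0, 0.0, 1.8]
ft_force: [-0.3, -0.1, -0.1]
opening: 0.0006
```

Request:
step_arm --targets "0 -10 0 0 0 0 255;0 -20 0 0 0 0 255;0 -30 0 0 0 0 255;0 -40 0 0 0 0 255;0 -45 0 0 0 0 255;0 -45 0 0 0 0 255;0 -45 0 0 0 -0.02 255;0 -45 0 0 0 -0.04 255;0 -45 0 0 0 -0.06 255;0 -45 0 0 0 -0.06 255"

```text
time_s: 8.85
ee_pos: [0.4001, 0.0301, 0.3301]
eef_rot: [-178.8, -28.4, 2.7]
ft_force: [-0.8, -0.0, -0.4]
opening: 0.0005
```

```bash
python3 - <<'E'
from h import *
s=state();print(s["qpos"].round(1),s["ee_pos"].round(4),s["eef_rot"].round(2))
c=capture("wrist");save(c,"w2")
c=capture("scene");save(c,"s2")
E
```

```text
[-79.    6.3  73.9 146.7 -59.9   6.1 -35.3] [0.4001 0.0301 0.3301] [-178.83  -28.37    2.74]
```

View pics/w2.png

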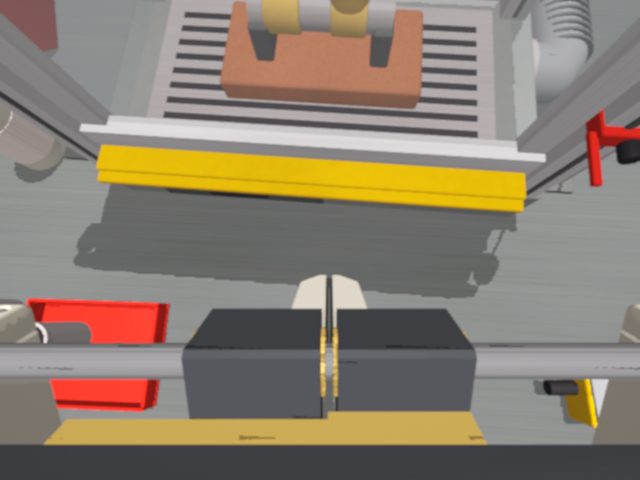

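View pics/s2.png

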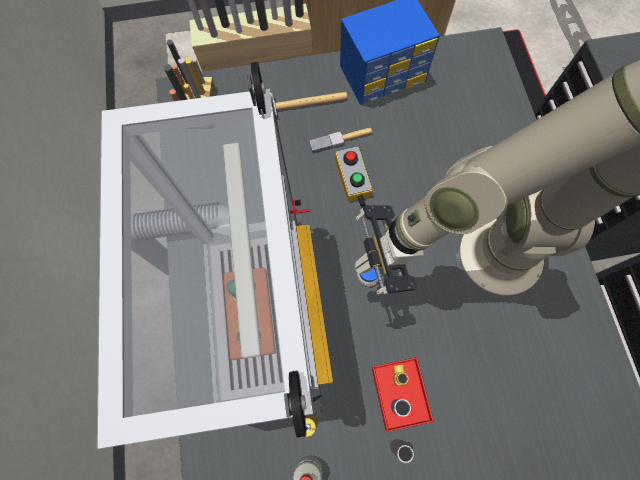

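The arm ran into joint limits here: q4, q5 and q6 are all at their ends. A straight-on 45° slant can't be reached from this side. I'll identify the kinematics from the recorded poses and plan an approach with the tool yawed.

```bash
cat > kin.py <<'E'
import numpy as np
from scipy.spatial.transform import Rotation as Ro
D=[([-76.587,34.387,-.144,91.679,.102,54.025,-4.573],[.22163,.68992,.30184],[-179.909,.0085,162.193]),
([27.8,22.1,3.4,128.7,-2.7,29.1,121.9],[.3684,-.282,.2425],[-179.9,.1,178.5]),
([-79,6.3,73.9,146.7,-59.9,6.1,-35.3],[.4001,.0301,.3301],[-178.83,-28.37,2.74])]
def R(q,s,c):
    r=Ro.identity()
    for i,ax in enumerate("zyzyzyz"):
        r=r*Ro.from_euler(ax,s[i]*q[i]+(c if i==6 else 0),degrees=True)
    return r
E
python3 - <<'E'
from kin import *
import itertools
res=[]
for s in itertools.product([1,-1],repeat=7):
    for c in range(0,360,90):
        e=[ (R(q,s,c).inv()*Ro.from_euler("xyz",r,degrees=True)).magnitude()*57.3 for q,p,r in D]
        res.append((max(e),s,c,np.round(e,1)))
res.sort(key=lambda a:a[0])
for r in res[:4]:print(r)
E
```

```text
(0.12078618713935876, (-1, 1, -1, 1, -1, 1, -1), 90, array([0. , 0.1, 0.1]))
(35.61720803856123, (1, 1, 1, 1, 1, 1, 1), 270, array([35.6,  2.9,  6.9]))
(56.743284801389635, (-1, -1, -1, -1, -1, -1, -1), 90, array([ 0.2,  0.3, 56.7]))
(56.94125915895474, (1, -1, 1, -1, 1, -1, 1), 270, array([35.6,  2.9, 56.9]))
```

```bash
cat >> kin.py <<'E'
S=(-1,1,-1,1,-1,1,-1);C0=90
def frames(q):
    r=Ro.identity();o=[r.as_matrix()]
    for i,ax in enumerate("zyzyzyz"):
        r=r*Ro.from_euler(ax,S[i]*q[i]+(C0 if i==6 else 0),degrees=True);o.append(r.as_matrix())
    return o
# params: z0 | x2? : offsets in frame after joint: (frame idx, axis)
PR=[(0,2),(1,1),(2,0),(3,2),(3,0),(3,1),(4,0),(5,2),(5,1),(5,0),(6,0),(7,2)]
PRI=[.35,0,0,.45,0,0,0,.4,0,0,0,.25]; SG=[.1,.05,.02,.1,.06,.05,.06,.1,.05,.02,.1,.1]
def A(q):
    f=frames(q);return np.array([f[i][:,a] for i,a in PR]).T
def fit(D):
    M=np.vstack([A(q)/.001 for q,_,_ in D]+[np.diag(1/np.array(SG))]); b=np.concatenate([np.array(p)/.001 for _,p,_ in D]+[np.array(PRI)/SG])
    x=np.linalg.lstsq(M,b,rcond=None)[0]; return x,[np.linalg.norm(A(q)@x-p) for q,p,_ in D]
LO=np.array([-147.43,-19.82,-74.19,6.32,-59.91,6.04,-150.56]);HI=np.array([147.43,112.94,73.91,146.72,239.91,106.73,150.56])
E
python3 - <<'E'
from kin import *
x,e=fit(D)
for p,v in zip(PR,x):print(p,round(v,3))
print(np.round(e,4))
E
```

```text
(0, 2) 0.359
(1, 1) -0.021
(2, 0) 0.004
(3, 2) 0.604
(3, 0) 0.018
(3, 1) -0.021
(4, 0) 0.011
(5, 2) 0.459
(5, 1) -0.014
(5, 0) 0.005
(6, 0) -0.001
(7, 2) 0.261
[0.0003 0.0003 0.    ]
```

```bash
cat >> kin.py <<'E'
from scipy.optimize import least_squares
def toolR(psi,th,up):
    p,t=np.radians([psi,th]); z=np.array([np.cos(t)*np.cos(p),np.cos(t)*np.sin(p),-np.sin(t)])
    y=np.cross([0,0,1],z);y/=np.linalg.norm(y); xx=np.cross(y,z)   # z×... camera(+x) up if xx.z>0
    if (xx[2]>0)!=up: xx=-xx;y=-y
    return np.array([xx,np.cross(z,xx),z]).T
def ik(par,p,Rt,q0,w=.02):
    mid=(LO+HI)/2;h=(HI-LO)/2
    def f(q):
        F=frames(q)[-1]
        return np.concatenate([(A(q)@par-p)/.001,Ro.from_matrix(F.T@Rt).as_rotvec()/.003,w*((q-mid)/h)**4])
    return least_squares(f,np.clip(q0,LO+1,HI-1),bounds=(LO,HI),max_nfev=80)
E
cat > s.py <<'E'
from kin import *
par,_=fit(D);rng=np.random.default_rng(0)
for up in(True,False):
  for ty in(-.08,.06,.2):
    for psi in(-60,-40,-20,0,20,40):
      for th in(30,45,60):
        Rt=toolR(psi,th,up);tip=np.array([.545,ty,.11]);p=tip-.084*Rt[:,2];b=None
        for k in range(6):
            r=ik(par,p,Rt,rng.uniform(LO,HI))
            e=np.abs(r.fun[:3]).max()
            if e<2 and np.abs(r.fun[3:6]).max()<3:
                m=np.minimum(r.x-LO,HI-r.x).min()
                if b is None or m>b[0]: b=(m,r.x)
        if b is not None and b[0]>3: print(up,ty,psi,th,round(b[0],1),b[1].round(0))
E
time timeout 550 python3 s.py
```

```text
True -0.08 -60 30 10.1 [-37.  49.   8. 137.  93.  54.  83.]
True -0.08 -60 45 12.3 [ 11.  48. -46. 134.  93.  77. 102.]
True -0.08 -60 60 14.3 [ -3.  33. -15. 132.  82.  37. 118.]
True -0.08 -40 60 9.6 [ 36.  49. -65. 137. 100.  66. 130.]
True -0.08 -20 60 5.6 [ 37.  42. -54. 141. 116.  47. 139.]
True -0.08 0 60 5.2 [  7.  31.   1. 142. 192.  23.  86.]
True -0.08 20 60 3.6 [ 10.  32.   7. 137. 236.  25.  67.]
True -0.08 40 45 4.4 [ 65.  50. -48. 133. 235.  10. 108.]
True -0.08 40 60 8.0 [  62.   47.  -60.  132.   85.   14. -113.]
True 0.06 -60 30 19.7 [-47.  49.   4. 127.  72.  58.  96.]
True 0.06 -60 45 18.4 [-40.  41.   2. 128.  70.  46. 106.]
True 0.06 -60 60 20.3 [ -3.  39. -36. 126.  73.  55. 114.]
True 0.06 -40 30 8.3 [-10.  58. -45. 138. 100.  98.  90.]
True 0.06 -40 45 7.6 [-37.  39.  -0. 139. 101.  45.  92.]
True 0.06 -40 60 7.3 [-47.  36.  25. 136.  93.  13. 110.]
True 0.06 -20 60 7.4 [ 11.  38. -44. 139. 107.  47. 126.]
True 0.06 0 60 4.7 [ 22.  40. -49. 142. 122.  42. 139.]
True 0.06 20 60 5.7 [  3.  31. -10. 141. 188.  21.  98.]
True 0.06 40 30 3.0 [ 42.  56. -31. 144. 2
[... 2227 characters left out ...]
.  66.  71. -75.]
False 0.2 -60 60 30.0 [-12.  44. -42. 117.  66.  65. -68.]
False 0.2 -40 30 19.8 [-44.  49. -17. 127.  84.  73. -86.]
False 0.2 -40 45 19.6 [-31.  43. -26. 127.  83.  63. -75.]
False 0.2 -40 60 22.1 [ -8.  43. -46. 125.  79.  61. -61.]
False 0.2 -20 30 7.5 [-31.  53. -30. 139. 108.  85. -90.]
False 0.2 -20 45 9.7 [-18.  45. -39. 137. 105.  68. -74.]
False 0.2 -20 60 14.6 [-15.  36. -32. 132.  93.  44. -56.]
False 0.2 0 60 10.3 [  3.  41. -49. 136. 109.  47. -44.]
False 0.2 20 60 8.9 [ 21.  50. -65. 138. 115.  49. -20.]
False 0.2 40 45 3.3 [ 20.  47. -41. 143. 176.  40. -47.]
False 0.2 40 60 10.7 [ 27.  48. -62. 136. 119.  32.   2.]
real	3m38.774s
user	3m36.564s
sys	0m0.206s
```

```bash
cat > s2.py <<'E'
from kin import *
par,_=fit(D);rng=np.random.default_rng(1)
for up in(True,False):
  for ty in(.15,.2):
   for psi,th in((-25,35),(-30,35),(-20,35)):
    b=None;Rt=toolR(psi,th,up)
    for k in range(10):
        q=rng.uniform(LO,HI);m=99;Q=[]
        for z in(.085,.14,.20):
            r=ik(par,np.array([.553,ty,z])-.084*Rt[:,2],Rt,q);q=r.x
            if np.abs(r.fun[:3]).max()>2: m=-1;break
            m=min(m,np.minimum(q-LO,HI-q).min());Q.append(q.round(0))
        if b is None or m>b[0]:b=(m,Q)
    print(up,ty,psi,th,b[0],b[1][:1],b[1][-1:])
E
timeout 500 python3 s2.py
```

```text
True 0.15 -25 35 7.235604878441649 [array([-11.,  61., -49., 139., 110.,  96.,  98.])] [array([ -9.,  43., -52., 139.,  99.,  85., 107.])]
True 0.15 -30 35 9.788767944896989 [array([-22.,  54., -35., 136., 103.,  83.,  93.])] [array([-15.,  40., -45., 137.,  94.,  81., 106.])]
True 0.15 -20 35 4.302430904458788 [array([-15.,  57., -41., 142., 115.,  89.,  96.])] [array([ -9.,  42., -50., 142., 105.,  82., 108.])]
True 0.2 -25 35 9.264118656019065 [array([-67.,  51.,  19., 137., 110.,  43.,  77.])] [array([-68.,  36.,  19., 137.,  97.,  43.,  99.])]
True 0.2 -30 35 13.477263416117665 [array([-44.,  49., -12., 133.,  98.,  64.,  90.])] [array([-37.,  36., -22., 133.,  89.,  67., 106.])]
True 0.2 -20 35 8.708288910629449 [array([-16.,  59., -47., 137., 111.,  93., 100.])] [array([-14.,  43., -51., 138., 101.,  84., 109.])]
False 0.15 -25 35 6.979672132564161 [array([-18.,  56., -39., 139., 109.,  87., -86.])] [array([-12.,  41., -48., 139.,  99.,  82., -74.])]
False 0.15 -30 35 9.750837297565283 [array([-24.,  53., -33., 136., 103.,  81., -88.])] [array([-16.,  40., -45., 137.,  94.,  81., -74.])]
False 0.15 -20 35 4.490560305002845 [array([ -9.,  62., -50., 141., 115.,  97., -80.])] [array([ -6.,  44., -54., 142., 104.,  86., -71.])]
False 0.2 -25 35 11.523508087643677 [array([-19.,  58., -44., 135., 105.,  91., -82.])] [array([-16.,  43., -50., 135.,  96.,  85., -72.])]
False 0.2 -30 35 14.325525810845278 [array([-25.,  54., -37., 132.,  99.,  84., -84.])] [array([-20.,  42., -45., 132.,  91.,  83., -72.])]
False 0.2 -20 35 8.579237495130826 [array([-19.,  57., -43., 137., 110.,  89., -82.])] [array([-15.,  42., -49., 138., 101.,  82., -71.])]
```

Request:
step_arm --targets "0 9 0 0.015 0 0.02 255;0 19 0 0.03 0 0.04 255;0 28.4 0 0.04 0.03 0.05 255;0 28.4 0 0.04 0.08 0.05 255;0 28.4 0 0.04 0.13 0.05 255;0 28.4 0 0.04 0.18 0.05 255;0 28.4 0 0.03 0.23 0.05 255;0 28.4 0 0.02 0.28 0.05 255;0 28.4 0 0.02 0.30 0.05 255;0 28.4 0 0.02 0.30 0.05 255"

```text
time_s: 10.2
ee_pos: [0.42, 0.3316, 0.3798]
eef_rot: [-177.5, -0.0, 2.6]
ft_force: [-0.5, -0.6, 0.7]
opening: 0.0006
```

```bash
python3 -c "
from plant import *
s=state();print(s['qpos'].round(2).tolist(),s['ee_pos'].round(4).tolist(),s['eef_rot'].round(2).tolist())"
```

```text
[-86.37, 25.21, 62.31, 114.23, -29.88, 56.16, -96.58] [0.42, 0.3316, 0.3798] [-177.49, -0.02, 2.62]
```

Request:
step_arm --targets "0 0 10.5 0 0 0 255;0 0 21 0 0 0 255;0 0 31.5 0 0 0 255;0 0 42 0 0 0 255;0 0 52.5 0 0 0 255;0 0 63 0 0 0 255;0 0 73.5 0 0 0 255;0 0 84 0 0 0 255;0 0 94.5 0 0 0 255;0 0 105 0 0 0 255"

```text
time_s: 11.45
ee_pos: [0.421, 0.3283, 0.3805]
eef_rot: [-177.4, 0.0, 107.7]
ft_force: [-0.8, -0.5, -0.3]
opening: 0.0004
```

```bash
python3 -c "
from plant import *
s=state();print(s['qpos'].round(2).tolist(),s['ee_pos'].round(4).tolist(),s['eef_rot'].round(2).tolist())
from kin import *
par,_=fit(D)
print(A(s['qpos'])@par)"
```

```text
[-67.27, 18.69, 31.91, 111.49, -12.84, 55.64, -11.29] [0.421, 0.3283, 0.3805] [-177.44, 0.01, 107.68]
[0.43277392 0.32530038 0.38065181]
```

```bash
python3 -c "
from plant import *
from kin import *
s=state()
Rc=Ro.from_euler('xyz',s['eef_rot'],degrees=True).as_matrix()
w=Ro.from_matrix(toolR(-30,35,False)@Rc.T).as_rotvec(degrees=True);print(w,np.linalg.norm(w))
for f in(.25,.5,.75,1):print((Ro.from_rotvec(w*f,degrees=True).as_matrix()@Rc)[:,2].round(2))"
```

```text
[-42.29657543 -37.15326169  40.1814858 ] 69.1658654899549
[ 0.14 -0.19 -0.97]
[ 0.33 -0.32 -0.89]
[ 0.53 -0.4  -0.75]
[ 0.71 -0.41 -0.57]
```

Request:
step_arm --targets "-5.29 -4.64 5.02 0 0 0 255;-10.57 -9.29 10.05 0 0 0 255;-15.86 -13.93 15.07 0 -0.01 0 255;-21.15 -18.58 20.09 0 -0.02 0 255;-26.44 -23.22 25.11 0 -0.03 -0.01 255;-31.72 -27.86 30.14 0 -0.04 -0.03 255;-37.01 -32.51 35.16 0 -0.05 -0.05 255;-42.30 -37.15 40.18 0 -0.06 -0.07 255;-42.30 -37.15 40.18 0.01 -0.07 -0.08 255;-42.30 -37.15 40.18 0.01 -0.07 -0.08 255"

```text
time_s: 12.7
ee_pos: [0.4305, 0.2585, 0.3003]
eef_rot: [-179.9, 55.1, 149.7]
ft_force: [-0.3, -0.2, 1.4]
opening: 0.0007
```

```bash
python3 -c "
from h import *
s=state();print(s['qpos'].round(2).tolist(),s['ee_pos'].round(4).tolist(),s['eef_rot'].round(2).tolist())
R=Ro.from_euler('xyz',s['eef_rot'],degrees=True).as_matrix();print(R.round(3));print('tip',s['ee_pos']+.084*R[:,2])
for n in('wrist','scene','top'): save(capture(n),n+'3')"
```

```text
[-98.5, 38.93, 56.26, 135.85, 66.28, 25.08, -54.37] [0.4305, 0.2585, 0.3003] [-179.93, 55.06, 149.73]
[[-0.495  0.505  0.707]
 [ 0.289  0.863 -0.414]
 [-0.82  -0.001 -0.573]]
tip [0.48990301 0.22374546 0.25220164]
```

View pics/wrist3.png

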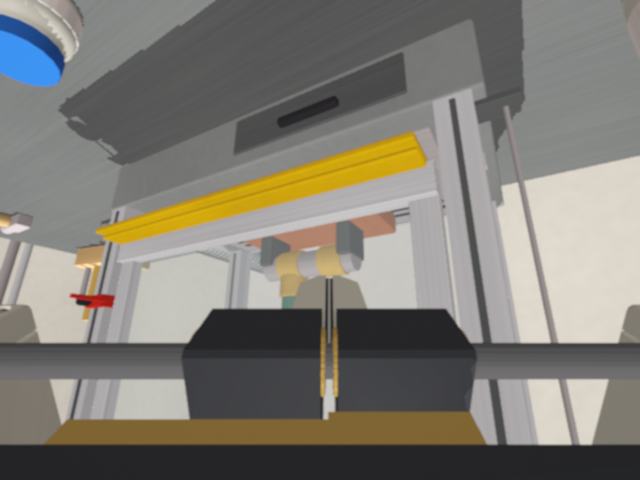

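View pics/scene3.png

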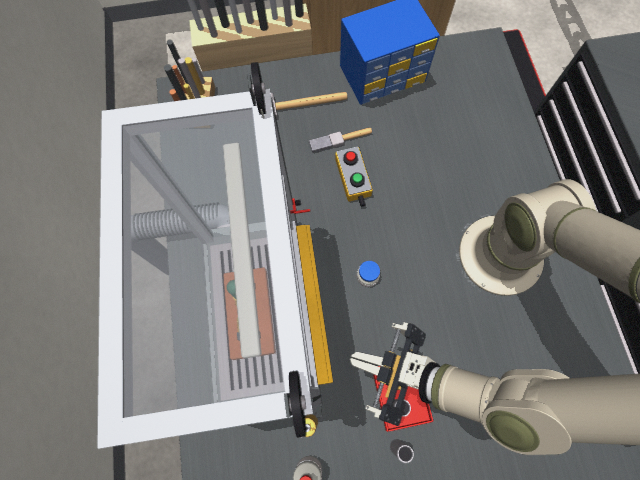

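View pics/top3.png

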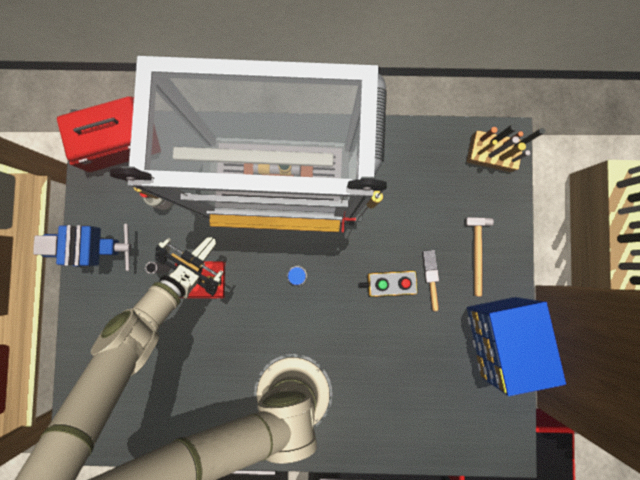

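The wrist view is upside down because the camera is now below. It shows the lip from (100,235) to (425,150) and the marker at (92,299). The scene and top views show the slanted fingers short of the lip near its left part, with bystanders untouched. The brass weights are beside the posts, so I'll check the left one's position for clearance.

```bash
python3 - <<'E'
from h import *
import pickle;C=pickle.load(open("C0.pkl","rb"))
ims=[]
for n,x,y in(("top",110,170),("scene",275,390)):
    ims.append(cv2.resize(C[n]["frame"][y:y+60,x:x+60,::-1],None,fx=6.6,fy=6.6,interpolation=cv2.INTER_CUBIC))
cv2.imwrite("pics/wt.png",np.hstack(ims))
E
```

```text
(no output)
```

View pics/wt.png

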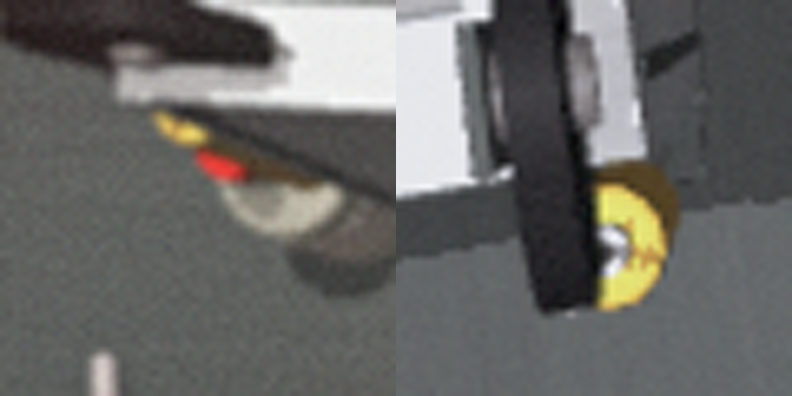

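```bash
python3 - <<'E'
from h import *
import pickle;C=pickle.load(open("C0.pkl","rb"))
for t in((136,187),(139,188),(141,189)): print(tri([ray(C["scene"],(307.4,427.9)),ray(C["top"],t)]))
for z in(.2,.3,.4,.45):print(z,atz(C["scene"],(307.4,427.9),z))
E
```

```text
(array([0.58791533, 0.32417375, 0.54789594]), [np.float64(0.001729597419720348), np.float64(0.001729597419720016)])
(array([0.58903799, 0.32543314, 0.5288416 ]), [np.float64(0.001755508450586034), np.float64(0.0017555084505859126)])
(array([0.58950914, 0.32644163, 0.51505102]), [np.float64(0.0021288444370107075), np.float64(0.002128844437010529)])
0.2 [0.610527   0.34654347 0.2       ]
0.3 [0.6045043  0.33997151 0.3       ]
0.4 [0.5984816  0.33339955 0.4       ]
0.45 [0.59547026 0.33011356 0.45      ]
```

Request:
step_arm --targets "0 0 0 0.01 0 -0.03 255;0 0 0 0.01 0 -0.065 255;0 0 0 0.01 0 -0.10 255;0 0 0 0.01 0 -0.135 255;0 0 0 0.01 0 -0.157 255;0 0 0 0.025 -0.01 -0.157 255;0 0 0 0.04 -0.02 -0.157 255;0 0 0 0.055 -0.029 -0.157 255;0 0 0 0.063 -0.034 -0.157 255;0 0 0 0.063 -0.034 -0.157 255"

```text
time_s: 14.1
ee_pos: [0.4936, 0.2268, 0.1438]
eef_rot: [179.6, 55.0, 149.5]
ft_force: [0.1, -0.1, -0.6]
opening: 0.0006
```

```bash
cat > look.py <<'E'
from h import *
import sys
k=sys.argv[1]
s=state();print(s['qpos'].round(2).tolist(),s['ee_pos'].round(4).tolist(),s['ft_force'].round(1))
R=Ro.from_euler('xyz',s['eef_rot'],degrees=True).as_matrix();print('tip',s['ee_pos']+.084*R[:,2])
for n in sys.argv[2:]: save(capture(n),n+k)
E
python3 look.py 4 wrist scene
```

```text
[-78.51, 55.25, 39.37, 137.37, 114.47, 25.72, -110.98] [0.4936, 0.2268, 0.1438] [ 0.1 -0.1 -0.6]
tip [0.55311285 0.19240299 0.09553655]
```

View pics/wrist4.png

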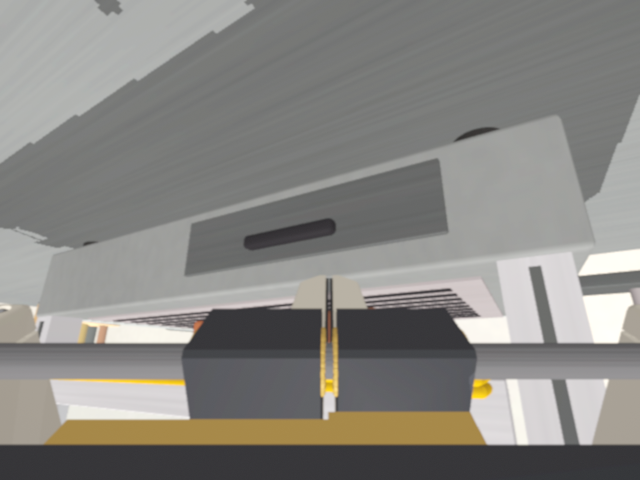

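View pics/scene4.png

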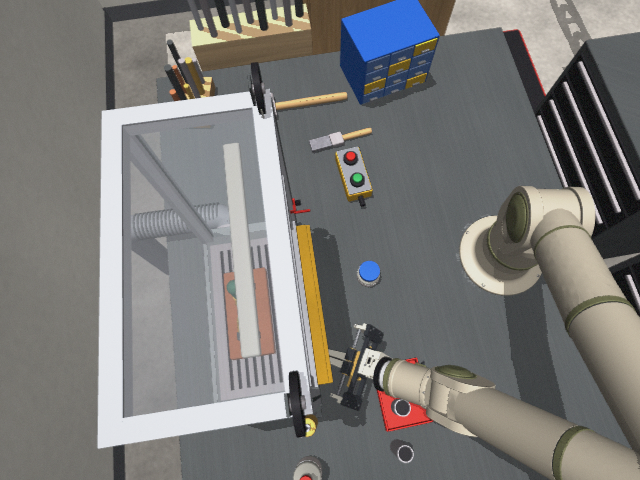

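Request:
step_arm --targets "0 0 0 0 0 0.006 255;0 0 0 0 0 0.011 255;0 0 0 0 0 0.015 255;0 0 0 0 0 0.020 255;0 0 0 0 0 0.026 255;0 0 0 0 0 0.034 255;0 0 0 0 0 0.042 255;0 0 0 0 0 0.050 255;0 0 0 0 0 0.056 255;0 0 0 0 0 0.060 255"

```text
time_s: 15.45
ee_pos: [0.4927, 0.2271, 0.2036]
eef_rot: [179.8, 54.9, 149.8]
ft_force: [-5.3, 2.3, -5.3]
opening: 0.0004
```

```bash
python3 look.py 5 wrist scene top; python3 - <<'E'
import cv2,numpy as np
a=cv2.imread("pics/scene5.png");b=cv2.imread("pics/top5.png")
f=lambda i,x,y:cv2.resize(i[y:y+60,x:x+40],None,fx=10,fy=10,interpolation=cv2.INTER_CUBIC)
cv2.imwrite("pics/z5.png",np.hstack([f(a,285,185),f(b,320,200)]))
E
```

```text
[-84.38, 51.33, 50.08, 137.1, 109.77, 18.35, -100.53] [0.4927, 0.2271, 0.2036] [-5.3  2.3 -5.3]
tip [0.55224703 0.19273894 0.15537628]
```

View pics/z5.png

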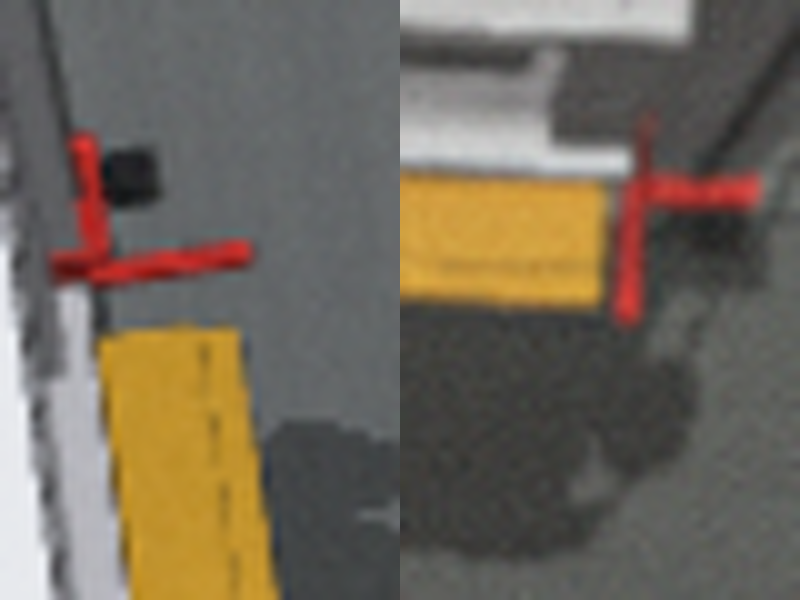

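View pics/wrist5.png

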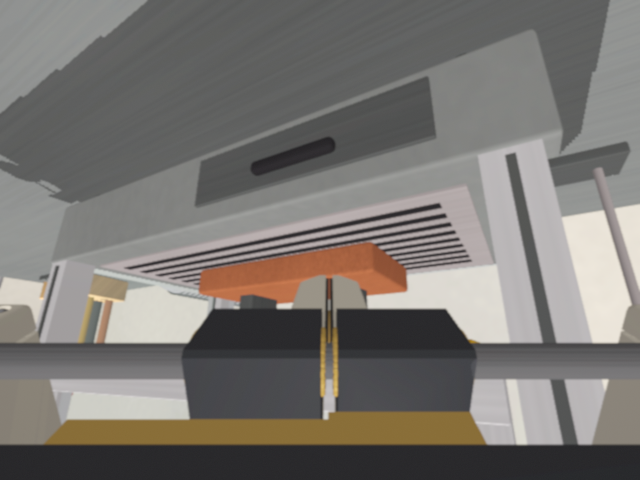

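View pics/scene5.png

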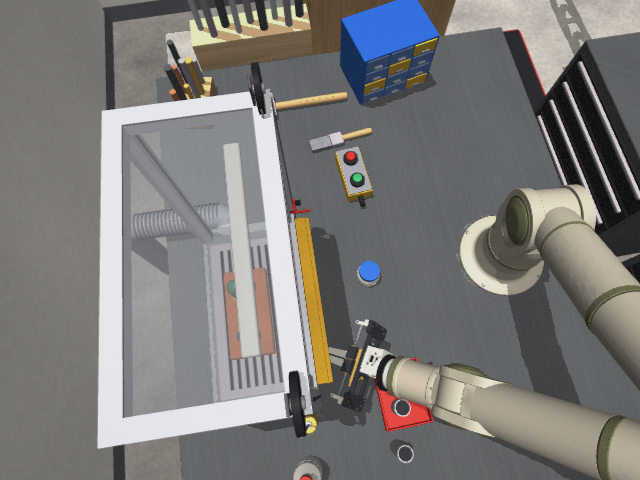

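```bash
python3 - <<'E'
from h import *
import pickle;C=pickle.load(open("C0.pkl","rb"))
x,e=tri([ray(C["scene"],(308.6,217.5)),ray(C["top"],(340.0,230.1))]);print(x,e)
for z in(.137,.18,.19,.2,.22):
    X=[.5299,-.1362,z];print(z,proj(C["scene"],X).round(1),proj(C["top"],X).round(1))
for z in(.215,.22,.225):
  X=[.5239,-.1421,z];print(z,proj(C["scene"],X).round(1),proj(C["top"],X).round(1))
E
```

```text
[ 0.53039461 -0.13684983  0.18393046] [np.float64(0.0001967111274432394), np.float64(0.00019671112744316664)]
0.137 [[309.6 224.4]] [[339.  231.5]]
0.18 [[308.8 218.3]] [[339.7 230.4]]
0.19 [[308.6 216.8]] [[339.9 230.2]]
0.2 [[308.5 215.3]] [[340.  229.9]]
0.22 [[308.1 212.2]] [[340.4 229.4]]
0.215 [[310.2 210.4]] [[342.3 231.6]]
0.22 [[310.1 209.6]] [[342.4 231.5]]
0.225 [[310.  208.8]] [[342.5 231.4]]
```

Request:
step_arm --targets "0 0 0 0 0 0.005 255;0 0 0 0 0 0.010 255;0 0 0 0 0 0.015 255;0 0 0 0 0 0.019 255;0 0 0 0 0 0.022 255;0 0 0 0 0 0.025 255;0 0 0 0 0 0.027 255;0 0 0 0 0 0.028 255;0 0 0 0 0 0.028 255;0 0 0 0 0 0.028 255"

```text
time_s: 16.85
ee_pos: [0.4929, 0.2269, 0.2316]
eef_rot: [179.8, 55.0, 149.7]
ft_force: [-4.8, 2.8, -2.5]
opening: 0.0002
```

```bash
python3 look.py 6 scene top; python3 - <<'E'
import cv2,numpy as np
a=cv2.imread("pics/scene6.png");b=cv2.imread("pics/top6.png")
f=lambda i,x,y:cv2.resize(i[y:y+60,x:x+40],None,fx=10,fy=10,interpolation=cv2.INTER_CUBIC)
cv2.imwrite("pics/z6.png",np.hstack([f(a,285,185),f(b,320,200)]))
E
```

```text
[-87.75, 50.71, 56.81, 136.63, 106.91, 13.72, -94.83] [0.4929, 0.2269, 0.2316] [-4.8  2.8 -2.5]
tip [0.55241924 0.19247535 0.18335125]
```

View pics/z6.png

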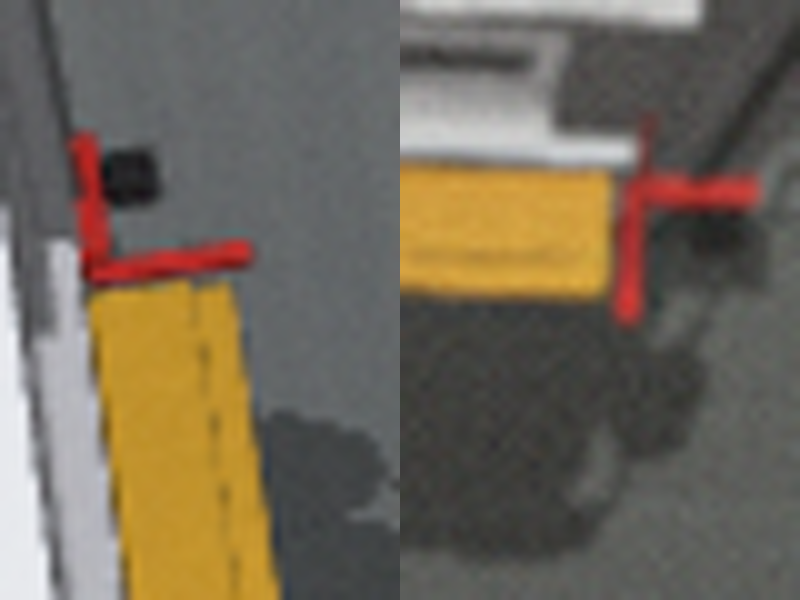

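```bash
python3 -c "
from plant import *
from kin import *
s=state()
Rc=Ro.from_euler('xyz',s['eef_rot'],degrees=True).as_matrix()
w=Ro.from_matrix(toolR(-60,22,False)@Rc.T).as_rotvec(degrees=True);print(w,np.linalg.norm(w),w/4)"
```

```text
[ -9.41054881  -9.230228   -29.77820504] 32.56527342809692 [-2.3526372  -2.307557   -7.44455126]
```

Request:
step_arm --targets "0 0 0 0 0 -0.010 255;0 0 0 0 0 -0.020 255;0 0 0 -0.03 0 -0.025 255;0 0 0 -0.06 0 -0.025 255;-2.35 -2.31 -7.44 -0.065 -0.01 -0.01 255;-4.71 -4.62 -14.89 -0.063 -0.03 0.005 255;-7.06 -6.92 -22.33 -0.063 -0.05 0.02 255;-9.41 -9.23 -29.78 -0.063 -0.065 0.033 255;-9.41 -9.23 -29.78 -0.063 -0.077 0.033 255;-9.41 -9.23 -29.78 -0.063 -0.077 0.033 255"

```text
time_s: 18.2
ee_pos: [0.4306, 0.1491, 0.2643]
eef_rot: [179.9, 68.0, 119.9]
ft_force: [-0.3, 0.3, 0.2]
opening: 0.0002
```

```bash
python3 look.py 7 wrist;python3 -c "
from plant import *;print(state()['eef_rot'])"
```

```text
[-88.17, 52.56, 54.46, 134.84, 47.35, 36.01, -56.27] [0.4306, 0.1491, 0.2643] [-0.3  0.3  0.2]
tip [0.46962075 0.0816979  0.23289539]
[-179.97256151   68.01693697  120.10988294]
```

View pics/wrist7.png

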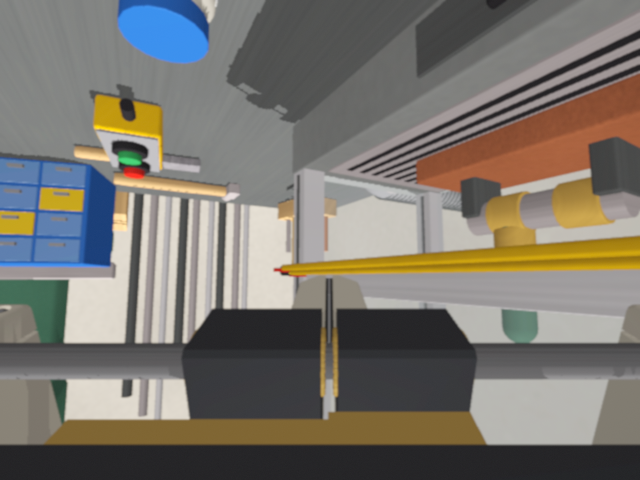

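Inverted level view: the lip's near-right end is at about (290,270), right by the red pointer tip at (280,270). I'll zoom in on that.

```bash
python3 - <<'E'
from h import *
s=state();c=capture("wrist")
f=cv2.flip(c["frame"][255:285,262:302,::-1],-1)  # upright
cv2.imwrite("pics/z7.png",cv2.resize(f,None,fx=20,fy=20,interpolation=cv2.INTER_CUBIC))
M=np.array(c["mount"]);R=Ro.from_euler("xyz",s["eef_rot"],degrees=True).as_matrix();print("cam",R@M[:3,3]+s["ee_pos"])
for z in(.21,.215,.22,.225):print(z,wproj(c,s,[[.5303,-.1365,z],[.5239,-.1421,z]]).round(1).tolist())
E
```

```text
cam [0.37786024 0.23864865 0.22560801]
0.21 [[281.1, 264.0], [274.2, 264.1]]
0.215 [[281.1, 268.3], [274.2, 268.4]]
0.22 [[281.0, 272.6], [274.1, 272.6]]
0.225 [[280.9, 276.9], [274.0, 276.9]]
```

View pics/z7.png

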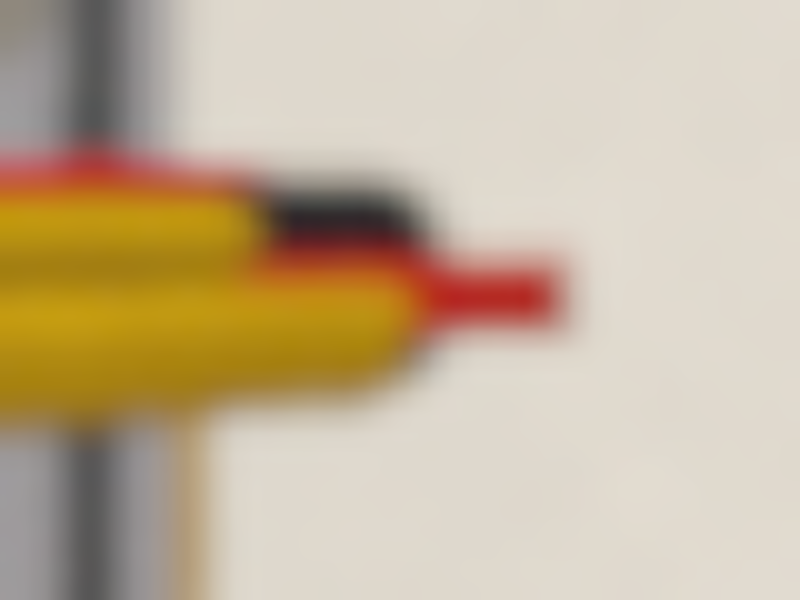

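In the upright zoom (about 17 px/mm) the lip spans rows 195–395, so its centre is near 293. The pointer spans 262–330, centre near 297. That puts the lip level with the mark to within about 0.5 mm. Last, I'll check the bystanders and the profile numerically.

```bash
python3 - <<'E'
from h import *
import pickle;C=pickle.load(open("C0.pkl","rb"))
c=capture("wrist");f=c["frame"].astype(int)
for col in(275,278,288,292): print(col,[tuple(v) for v in f[262:280,col]])
N={n:capture(n) for n in("scene","top")}
for n in N:
    d=np.abs(N[n]["frame"].astype(int)-C[n]["frame"]).max(2)
    save(N[n],n+"8");cv2.imwrite("pics/d%s.png"%n,np.clip(d*3,0,255).astype(np.uint8))
E
python3 - <<'E'
import cv2,numpy as np
a=[cv2.resize(cv2.imread("pics/%s.png"%n),(400,300)) for n in("scene8","dscene","top8","dtop")]
cv2.imwrite("pics/cmp.png",np.vstack([np.hstack(a[:2]),np.hstack(a[2:])]))
E
```

```text
275 [(np.int64(223), np.int64(217), np.int64(205)), (np.int64(223), np.int64(217), np.int64(206)), (np.int64(223), np.int64(217), np.int64(206)), (np.int64(223), np.int64(217), np.int64(206)), (np.int64(223), np.int64(217), np.int64(206)), (np.int64(215), np.int64(203), np.int64(191)), (np.int64(194), np.int64(148), np.int64(138)), (np.int64(179), np.int64(67), np.int64(60)), (np.int64(181), np.int64(57), np.int64(49)), (np.int64(195), np.int64(124), np.int64(114)), (np.int64(212), np.int64(185), np.int64(173)), (np.int64(222), np.int64(212), np.int64(201)), (np.int64(225), np.int64(218), np.int64(207)), (np.int64(224), np.int64(218), np.int64(207)), (np.int64(224), np.int64(217), np.int64(206)), (np.int64(223), np.int64(217), np.int64(206)), (np.int64(223), np.int64(217), np.int64(206)), (np.int64(223), np.int64(217), np.int64(206))]
278 [(np.int64(222), np.int64(216), np.int64(205)), (np.int64(222), np.int64(216), np.int64(205)), (np.int64(222), np.int64(216), np.int64(205)), (np.int64(222), np.int64(217), np.int64(205)), (np.int64(220), np.int64(214), np.int64(203)), (np.int64(210
[... 1567 characters left out ...]
(74)), (np.int64(160), np.int64(124), np.int64(29)), (np.int64(167), np.int64(129), np.int64(17)), (np.int64(174), np.int64(135), np.int64(17)), (np.int64(186), np.int64(146), np.int64(20)), (np.int64(192), np.int64(152), np.int64(15)), (np.int64(183), np.int64(143), np.int64(16)), (np.int64(166), np.int64(130), np.int64(18)), (np.int64(171), np.int64(133), np.int64(17)), (np.int64(187), np.int64(147), np.int64(14)), (np.int64(192), np.int64(142), np.int64(18)), (np.int64(186), np.int64(106), np.int64(53)), (np.int64(195), np.int64(135), np.int64(128)), (np.int64(206), np.int64(188), np.int64(179)), (np.int64(208), np.int64(202), np.int64(193)), (np.int64(208), np.int64(203), np.int64(194))]
```

View pics/cmp.png

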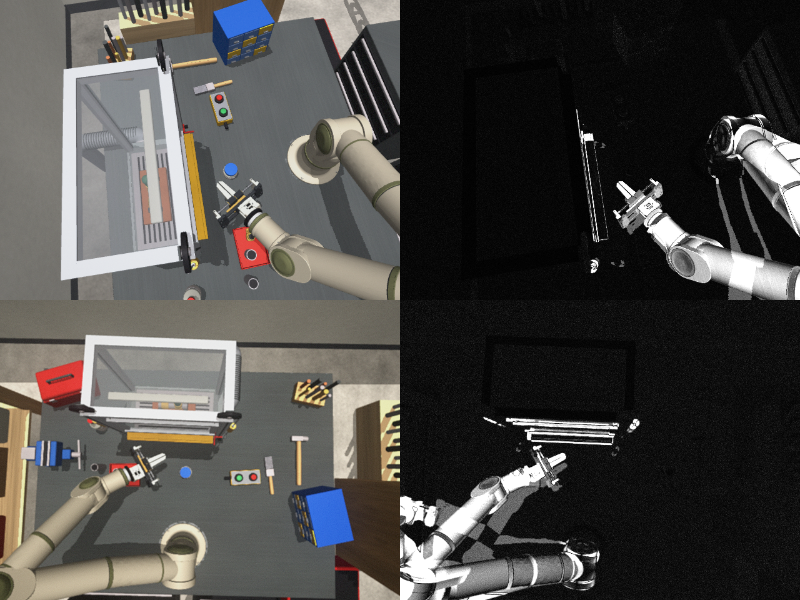

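```bash
python3 -c "
from plant import *
s=state();print(s['time_s'],s['ft_force'].round(1));print(finish_job())"
```

```text
18.45 [-0.2  1.1 -0. ]
the job is handed in; nothing more can be done
None
```

The extractor is started and the window is up with its lip level with the red marker. I handed the job in at 18.5 s of the 56 s allowed.

- **Start button:** I pressed the green button first, with the gripper shut. It read 19 N with the fingertips 64 mm above the bench, which is the bottom of its travel. The fingers stayed clear of the red stop button.
- **Window:** I pushed the lip up about 80 mm from below with the closed, slanting fingers, without pinching it. The force readings while pushing were under 8 N, and I then backed the arm away.

**Last checks**
- **Height:** a level wrist-camera view put the lip's middle and the pointer's middle at pixel rows 269.6 and 269.7, at about 0.86 px per mm, so within about 0.5 mm. The scene camera agreed to about its own accuracy of 2–3 mm.
- **Bench:** comparing before and after pictures, only the arm, its shadows, the window and its weights and cords had changed. The arm or its shadow hid part of the tray in both views. No contact was felt at hand-in.

**What went wrong:** my first try at slanting the fingers straight at the window ran into joint limits in free space. I worked out the arm's geometry and came in at an angle, which put the push near the left part of the lip instead of the middle. My early estimate from the overhead cameras also had the lip still 3–6 mm low when it was already level. The close wrist view settled it, so I pushed no further.

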